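Jack up the transfer pump and hold it

ROBOT

A 7-joint arm with a two-finger parallel gripper is mounted at the origin on the work surface. World frame = base frame: x ahead of the robot, y to its left, z up, the work surface at z = 0. Lengths are in m, angles in rad, forces in N, time in s.
With the tool pointing down it reaches from about 0.4 to 0.85 m from the base axis. Payload 10.4 kg.
Tool frame: the origin (TCP) lies on the centre line of the jaws, within the pads' length; the fingertips stand r.tip_extent ahead of it and the grasp point (between the pads) lies 3 mm ahead of it (r.tip_extent is the distance from the TCP to the fingertips, in m); z points along the fingers, y is the direction in which the jaws open and shut (so a half turn about z gives the same grasp; the last joint's range is limited). The gripper opens to 87 mm and grips with 3 to 60 N. Pads are 19 mm wide; open, the fingers measure 117 mm over their backs; the gripper's body (75 mm by 190 mm) begins 51 mm behind the grasp point.
Start: joints at [1.314, 0.332, -0.065, 1.46, 0.022, 1.35, -0.088], TCP at [0.145, -0.608, 0.245] pointing down, gripper open.
Joint ranges: [-2.6, 2.6], [-0.5, 2.12], [-1.47, 1.34], [0.16, 2.42], [-1.27, 4.41], [0.06, 2.06], [-2.6, 2.6]. Speed limits (rad/s): [2.22, 2.22, 2.79, 2.79, 3.14, 3.14, 3.14].

INTERFACE

Orientations are given as a unit quaternion [x, y, z, w].
In Python, from bench import r gives the robot as it stands. The module is installed in compiled form; this text tells all that it offers.
- The arm moves only by the shell command python3 -m jog 'ROWS' [FORCE]. ROWS is JSON, a list of rows, each a list of 5 numbers: the shift along the tool's x, y, z in cm, then the turn about the tool's z in rad, then the closure, from 0 (fully open) to 1 (shut). A call has exactly 10 rows; each row shifts and turns the pose as measured when the row begins, along the tool's axes as they then stand; what a row does not reach is not made up. A row lasts 1/10 s, in which the tool goes at most 50 mm and 8.59 degrees, less where a joint would pass 70% of its speed; a pose out of reach is approached as far as the arm can. A call with a gripper value outside its range is refused whole. The fingers move at their own pace and stop on an object; FORCE is the grip in N (left out, the last holds). Time passes only in rows, so rows that do not move let the fingers close, or fill a call up. It gives the time, the measured TCP pose, the force and the opening at its end, in the units of the state.
- r.read_state(): the state, without advancing time (a new reading comes with each control period).
- r.camera(name): name is "side" or "top" or "wrist"; returns a dict with "pixels" (384x512x3 uint8, red, green, blue), "fx", "fy", "cx", "cy" (pixels), "camera_from_world" (4x4, takes a point from world to camera coordinates). Camera axes: x right, y up, looking along -z (the intrinsics and any distortion apply to the point x, -y, -z); pixel columns grow to the right and rows downward; lengths in m; the calibration is good to about 2 mm. A picture is of the moment at which its call begins. There is no depth.
- r.close_job(): hands the job in, once; it reports no verdict.
The state is a dict: "time": time; "joint_positions": joint angles; "joint_vel": joint speeds; "joint_torque": joint torques, N m; "ee_pos": TCP position; "eef_rot": TCP orientation; "ft_force": force on the tool from outside, world axes, zero at the start; "torque": the same for the moment, N m; "width": finger opening in m.
Only numpy, scipy, OpenCV 4.12 (cv2) and the standard library are available. Lean on these libraries where they do the work, as an engineer would, in place of code of your own. Each camera call takes 0.05 s, during which the arm holds its last target. There are 200 camera calls.

TASK

I need to change the two rubber feet on the jacking-plate side of the petrol transfer pump: push its throttle lever all the way to stop, towards the recoil starter, then set the lever jack on the bench, handle still up, with its saddle centred under the lift point (the square plate with the round boss on the frame rail). Push the jack's handle all the way down by its rubber grip so that both these feet are well clear of the bench, and finish still holding it down, because the jack has no catch. Don't shove the pump out of place, keep off it while it is up, and leave the other things on the bench alone.

Things in the scene. Friction and masses are not known exactly. Their poses are not given: they have to be found in the camera images.
- transfer_pump: petrol water pump, 11 kg, loose, 350 x 300 x 270 mm high: dark tube frame on 4 rubber feet, white tank on top (257 mm, side at y = -52 mm), recoil starter at its -x end, pump casing at +x. Origin on the bench under its middle, z up; -y is the near side (jacking plate, middle of the bench). Near rail's outer face y = -162 mm, 32 to 57 mm up; feet 38 mm wide at x = +-140, y = +-150 mm
- throttle (a joint): throttle lever on the pump's -y side: 0 = stop (end of travel, leaning 0.6 rad towards the recoil starter, the pump's -x), 0.6 = upright, 1.2 = full throttle (leaning towards the pump casing). Stiff by friction (about 1.5 N at the knob), stays where left
- throttle_knob (a point): centre of the black ball knob, 20 mm across, at the top end of the throttle lever, 70 mm from its hinge; it swings in the pump's x-z plane with free air above it. A flat quadrant plate lies 19 mm from it on its engine side, up to 185 mm above the bench
- throttle_hinge (a point): point on the throttle's hinge axis in the plane in which the knob swings, 150 mm above the bench; the axis is the pump's y
- lift_point (a point): the marked lift point: centre of the underside of the square steel jacking plate (60 x 60 x 6 mm) that stands out from the near rail, 70 mm above the bench, right below the round boss (30 mm, dark hole) on the plate's top. Its axes are the pump's. An upstand behind it, 27 mm away towards the pump. The pump tips about 5 degrees on its far feet when lifted
- foot_recoil_end (a point): underside of the near-side rubber foot at the recoil-starter end (on the bench at the start)
- foot_pump_end (a point): underside of the near-side rubber foot at the pump-casing end (on the bench at the start)
- jack: small lever jack, 0.95 kg, loose: base plate 220 x 90 x 8 mm (x -130 to +90 mm), two upright aluminium cheeks (56 mm long in x, 44 mm over their outsides in y, tops 85 mm up) with the lever's pivot between them; saddle to +x, handle to -x. Origin on the bench below the pivot. Take it from above across the cheeks, about 60 mm above the bench; lift it a little or slide it
- jack_pivot (a point): the lever's pivot in the middle between the cheeks, 62 mm above the jack's underside; the axis is the jack's y
- saddle_top (a point): centre of the top face of the round rubber-faced saddle, 40 mm across, on the jack's toe 68 mm ahead (+x) of the pivot; a parallel link keeps it level. With the handle up it is 55 mm above the bench (15 mm below the lift point), with the handle fully down 101 mm
- saddle: the saddle with its stem; its origin is the pin 16 mm below the saddle's top face, its axes stay parallel to the jack's
- jack_handle (a joint): the jack's lever: 0 = handle up (a light spring holds it there, sloping 36 degrees up from the pivot), 0.66 = fully down on its stop, about level; grows as the handle goes down. The saddle meets the lift point at about 0.2; from there the grip takes about 12 to 20 N, before that about 3 N. If let go, the load pushes it up again
- handle_grip: black ribbed rubber grip at the handle's end, round, 27 mm thick, 100 mm long, origin in its middle, 260 mm from the pivot along the handle (215 mm above the bench with the handle up, 54 mm fully down). With the handle up its axes are parallel to the jack's and its length slopes 36 degrees up towards -x; it turns with the handle
- new_foot: new rubber foot with a stud, 38 mm across, 48 mm high, standing on the bench; bystander, to be left alone; origin at the centre of its underside
- hose_coupling: aluminium hose coupling, 52 mm across, 66 mm high, standing; bystander, to be left alone; origin at the centre of its underside
- ring_spanner: steel spanner lying flat; bystander, to be left alone; origin at the centre of its underside
- screwdriver: screwdriver with a black handle, lying; bystander, to be left alone; origin at the centre of its underside
- card_tray: open cardboard tray 110 x 150 x 45 mm; bystander, to be left alone; origin at the centre of its underside
- oil_bottle: grey oil bottle 68 mm across, 165 mm high; bystander, to be left alone; origin at the centre of its underside
- spray_can: spray can 58 mm across, 150 mm high; bystander, to be left alone; origin at the centre of its underside
- packing_block: wooden packing block 70 x 140 x 45 mm; bystander, to be left alone; origin at the centre of its underside

How it is judged:
On the way, in this order (a step that is already met when the one before it is completed fails the run):
1. the throttle lever is at stop, while the pump still stands on its feet (value of joint throttle below 0.1 rad and height (world z) of each of foot_recoil_end, foot_pump_end below 0.004 m), for 0.2 s.
2. the jack stands flat on the bench, handle up, its saddle centred under the lift point (within 12 mm), the pump still on its feet (horizontal distance between saddle_top and lift_point below 0.012 m and value of joint jack_handle below 0.12 rad and height (world z) of jack below 0.005 m and angle between jack's own z axis and vertical below 0.06 rad and height (world z) of each of foot_recoil_end, foot_pump_end below 0.004 m), for 0.3 s.
At the end, for the whole second after the job is handed in: Handle still held down by its grip (joint above 0.58, 4 N or more), saddle carrying the pump (over 20 N) within 18 mm of the lift point, both near feet over 15 mm clear, jack flat on the bench, throttle at stop (below 0.1), pump at rest and not touched by the robot (value of joint jack_handle above 0.58 rad and height (world z) of each of foot_recoil_end, foot_pump_end above 0.015 m and contact force between saddle and transfer_pump above 20 N and horizontal distance between saddle_top and lift_point below 0.018 m and height (world z) of jack below 0.005 m and angle between jack's own z axis and vertical below 0.06 rad and contact force between any of the fingers, the arm and handle_grip above 4 N and contact force between each of the fingers, the arm and transfer_pump below 1 N and value of joint throttle below 0.1 rad and linear speed of transfer_pump below 0.02 m/s); the arm keeps its last pose, push and grip.
It fails at once if the pump is shoved or tipped out of its place (origin moved more than 50 mm) (distance of transfer_pump from where it was at the start of the episode above 0.05 m).
It fails at once if the robot touches the pump hard while it is up on the jack (height (world z) of foot_recoil_end above 0.008 m and contact force between any of the fingers, the arm and transfer_pump above 3 N).
It fails at once if another thing on the bench is moved more than 40 mm (distance of any of new_foot, hose_coupling, ring_spanner, screwdriver, card_tray, oil_bottle, spray_can, packing_block from where it was at the start of the episode above 0.04 m).
It also fails if it takes over 72 s, if anything falls off the work surface, if the arm or the gripper's body presses on something with over 40 N, if the wrist force passes 120 N, or if a joint passes its speed limit or range.

## Working session

There is one attempt and no reset: what is moved stays moved. The work goes in short steps, Python scripts to look and compute and a shell command to move; the robot and the scene stay as the last step left them, time stands still between calls to the robot, and variables do not carry over. Pictures are saved under pics/ and viewed, about 8 in all and at most 12, crops included, and the job is handed in when it is done.

```bash
mkdir -p pics
cat > h.py <<'E'
import numpy as np, cv2
from bench import r
def cam(n,save=None):
    c=r.camera(n)
    if save: cv2.imwrite('pics/'+save,c['pixels'][:,:,::-1])
    return c
def ray(c,u,v):
    T=np.array(c['camera_from_world']);R=T[:3,:3];o=-R.T@T[:3,3]
    d=R.T@np.array([(u-c['cx'])/c['fx'],-(v-c['cy'])/c['fy'],-1]);return o,d/np.linalg.norm(d)
def at(c,u,v,z):
    o,d=ray(c,u,v);return o+d*(z-o[2])/d[2]
def proj(c,p):
    T=np.array(c['camera_from_world']);q=T[:3,:3]@np.asarray(p)+T[:3,3]
    return np.array([c['cx']+c['fx']*q[0]/-q[2],c['cy']-c['fy']*q[1]/-q[2]])
def tri(*l):
    A=0;b=0
    for c,u,v in l:
        o,d=ray(c,u,v);P=np.eye(3)-np.outer(d,d);A=A+P;b=b+P@o
    return np.linalg.solve(A,b)
E
python3 - <<'E'
from h import *
import pickle
cs={n:cam(n) for n in('top','side','wrist')}
pickle.dump(cs,open('c0.pkl','wb'))
for n,c in cs.items():
    print(n,{k:(v if np.isscalar(v) else np.round(v,3).tolist()) for k,v in c.items() if k!='pixels'}, [k for k in c])
t=cv2.resize(cs['top']['pixels'],(800,600),interpolation=cv2.INTER_CUBIC);cv2.imwrite('pics/t0.png',t[:,:,::-1])
s=cv2.resize(cs['side']['pixels'],(800,600),interpolation=cv2.INTER_CUBIC);cv2.imwrite('pics/s0.png',s[:,:,::-1])
print(r.read_state(),r.tip_extent)
E
```

```text
top {'fx': 456.92353932887033, 'fy': 456.92353932887033, 'cx': 251.832843336391, 'cy': 190.7196612669428, 'camera_from_world': [[0.003, -1.0, -0.009, 0.001], [0.98, 0.001, 0.199, -0.591], [-0.199, -0.01, 0.98, -1.402], [0.0, 0.0, 0.0, 1.0]]} ['pixels', 'fx', 'fy', 'cx', 'cy', 'camera_from_world']
side {'fx': 374.0177072051468, 'fy': 374.0177072051468, 'cx': 255.32475952248024, 'cy': 193.85995149393722, 'camera_from_world': [[-0.989, -0.146, -0.007, 0.58], [0.098, -0.704, 0.704, -0.156], [-0.108, 0.695, 0.71, -1.039], [0.0, 0.0, 0.0, 1.0]]} ['pixels', 'fx', 'fy', 'cx', 'cy', 'camera_from_world']
wrist {'fx': 302.10288968585223, 'fy': 302.10288968585223, 'cx': 251.09599842839526, 'cy': 195.17052524519264, 'camera_from_world': [[0.233, -0.973, -0.001, -0.624], [0.933, 0.223, -0.281, 0.034], [0.273, 0.065, 0.96, -0.39], [0.0, 0.0, 0.0, 1.0]]} ['pixels', 'fx', 'fy', 'cx', 'cy', 'camera_from_world']
{'time': 0.15, 'joint_positions': array([ 1.31442653,  0.33269223, -0.06467992,  1.46070817,  0.02156891,
        1.34989405, -0.08852444]), 'joint_vel': array([ 0.00011342, -0.00330312, -0.00044725, -0.00416463, -0.00086606,
       -0.00167071,  0.00077082]), 'joint_torque': array([ 6.86741441e-05, -6.23628473e+01,  2.41362437e-02, -3.90143859e+01,
       -6.13016495e-02,  3.72059725e-02,  7.73798024e-05]), 'ee_pos': array([ 0.14472067, -0.60775572,  0.24397737]), 'eef_rot': array([ 9.93178601e-01,  1.16601938e-01, -6.80008647e-05, -4.99585820e-04]), 'ft_force': array([0.84120751, 0.02765847, 0.21872138]), 'torque': array([-0.02437972, -0.02827805, -0.02764529]), 'width': 0.08677395703088793} 0.022
```

View pics/t0.png

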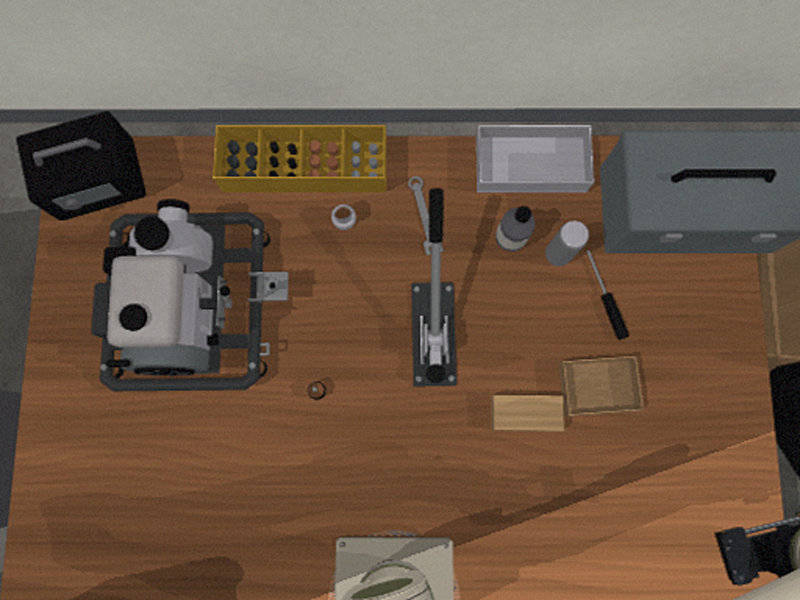

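View pics/s0.png

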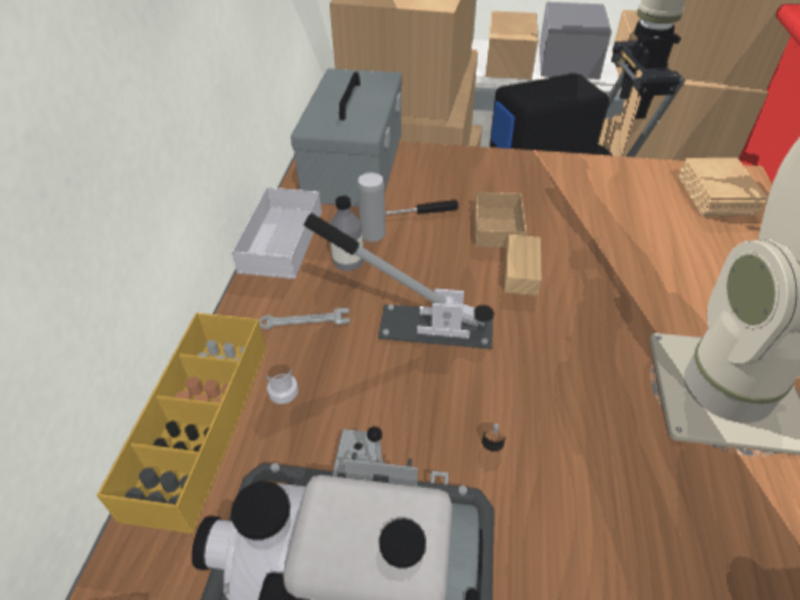

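The top view shows the pump on the left with its plate and boss near (272,286). The jack is in the middle: base (413-457, 283-384), saddle (436,374), handle pointing away from the robot. The bystanders are to its right and beyond it. I'll zoom in to get accurate points.

Run:
```python
from h import *
import pickle
cs=pickle.load(open('c0.pkl','rb'))
t=cs['top']['pixels'];s=cs['side']['pixels']
a=cv2.resize(t[130:250,60:190],None,fx=4,fy=4,interpolation=cv2.INTER_CUBIC)[:480,:]
b=cv2.resize(s[260:340,190:330],None,fx=2,fy=4) if 0 else cv2.resize(s[265:325,205:265],None,fx=4.6,fy=4.6,interpolation=cv2.INTER_CUBIC)
out=np.zeros((600,800,3),np.uint8);out[:480,:520]=a;out[:276,524:800]=b
b=cv2.resize(t[175:250,255:301],None,fx=4,fy=4,interpolation=cv2.INTER_CUBIC);out[290:590,530:714]=b
cv2.imwrite('pics/z.png',out[:,:,::-1])
```

```text
(no output)
```

View pics/z.png

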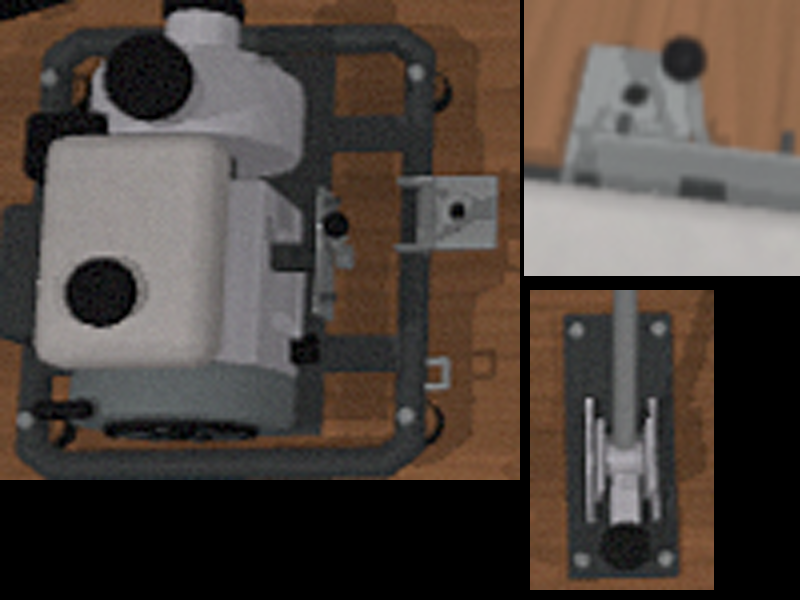

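The zoom shows the knob at (144,186) in the top image and (239.8,277.8) in the side image. The boss hole is at (174.3,182.8) in top and (229.4,285.7) in side. I also have the rail bolts and the jack base bolts.

Run:
```python
from h import *
import pickle
np.set_printoptions(precision=4,suppress=True)
cs=pickle.load(open('c0.pkl','rb'));t=cs['top'];s=cs['side']
print('knob',tri((t,144,186),(s,239.8,277.8)))
print('boss tri',tri((t,174.25,182.75),(s,229.35,285.7)),'@.08',at(t,174.25,182.75,.08),at(s,229.35,285.7,.08))
a,b=at(t,164.25,148,.058),at(t,161.25,233.75,.058);print('rail',a,b,'yaw',np.arctan2(*(a-b)[[1,0]]))
a,b=at(t,184.25,174,.076),at(t,184.25,192,.076);print('plate outer',a,b,np.arctan2(*(a-b)[[1,0]]))
B=[at(t,u,v,.01) for u,v in((266.5,185),(287.25,184.5),(268,242.5),(288.75,242))]
print('jack',B,np.mean(B,0));f=(B[2]+B[3]-B[0]-B[1]);yaw=np.arctan2(f[1],f[0]);print('yaw',yaw)
print('pivot',np.mean(B,0)+.02*np.array([np.cos(yaw),np.sin(yaw),0]))
print('saddle',at(t,279,239,.055))
for n,u,v,z in(('nf',317,390,.02),('coup',343,217,.05),('oil',515,228,.1),('can top',574,235,.15),('block L',494,413,.045),('block TL',494,395,.045),('tray far L',563,360,.045),('spanner hi',415,182,0),('spanner lo',429,250,0),('yellow lo right',386,190,.03),('scr',617,335,.01)):
    print(n,at(t,u*.64,v*.64,z))
for nm in('oil','x'):pass
```

```text
knob [0.5709 0.3091 0.2185]
boss tri [0.6115 0.2485 0.0795] @.08 [0.6119 0.2484 0.08  ] [0.6109 0.2489 0.08  ]
rail [0.7331 0.2895 0.058 ] [0.4523 0.2873 0.058 ] yaw 0.007738194377977925
plate outer [0.6414 0.2182 0.076 ] [0.5828 0.2163 0.076 ] 0.032660350710498005
jack [array([ 0.6201, -0.0455,  0.01  ]), array([ 0.6219, -0.1143,  0.01  ]), array([ 0.4299, -0.0497,  0.01  ]), array([ 0.4316, -0.1168,  0.01  ])] [ 0.5259 -0.0816  0.01  ]
yaw -3.1239121038676325
pivot [ 0.5059 -0.0819  0.01  ]
saddle [ 0.4369 -0.0831  0.055 ]
nf [0.4058 0.1594 0.02  ]
coup [0.7669 0.1098 0.05  ]
oil [ 0.7275 -0.2436  0.1   ]
can top [ 0.6979 -0.3496  0.15  ]
block L [ 0.3591 -0.199   0.045 ]
block TL [ 0.3949 -0.1999  0.045 ]
tray far L [ 0.4657 -0.3414  0.045 ]
spanner hi [ 0.8638 -0.0434  0.    ]
spanner lo [ 0.7087 -0.0732  0.    ]
yellow lo right [0.8342 0.0198 0.03  ]
scr [ 0.5224 -0.4643  0.01  ]
```

```bash
cat >> h.py <<'E'
from scipy.spatial.transform import Rotation as Ro
def go(p,az=None):
    s=r.read_state();R=Ro.from_quat(s['eef_rot']).as_matrix()
    d=R.T@(np.array(p)-s['ee_pos'])*100;a=np.arctan2(R[1,0],R[0,0])
    print('t',round(s['time'],2),'pos',s['ee_pos'].round(4),'az',round(a,3),'F',s['ft_force'].round(1),'w',round(s['width'],4),'q',s['joint_positions'].round(2))
    if az is None: az=a
    print('tool delta cm',d.round(2),'turn',round(a-az,3),'tilt',np.round(R[:2,2],3))
E
python3 -m jog '[[3.9,-2.85,-1,0,1],[3.9,-2.85,-1,0,1],[3.9,-2.85,-1,0,1],[3.9,-2.85,-1,0,1],[3.9,-2.85,-1,0,1],[3.9,-2.85,-1,0,1],[3.9,-2.85,-1,0,1],[3.9,-2.85,-1,0,1],[3.9,-2.85,-1,0,1],[3.9,-2.85,-1,0,1]]' 20
python3 -c "
from h import *
go([.60,.31,.33],1.57)"
```

```text
time: 1.15
ee_pos: [0.4585, -0.2373, 0.3414]
eef_rot: [0.994, 0.11, -0.003, -0.002]
ft_force: [0.9, -0.0, -0.3]
width: 0.0147
t 1.15 pos [ 0.4585 -0.2373  0.3414] az 0.22 F [ 0.9 -0.  -0.3] w 0.0147 q [ 0.8   0.09 -0.44  1.56  0.04  1.51 -0.99]
tool delta cm [ 25.76 -50.32   1.27] turn -1.35 tilt [-0.006  0.004]
```

```bash
python3 -m jog '[[2.2,-4.45,0,0,1],[2.2,-4.45,0,0,1],[2.2,-4.45,0,0,1],[2.2,-4.45,0,0,1],[2.2,-4.45,0,0,1],[2.2,-4.45,0,0,1],[2.2,-4.45,0,0,1],[2.2,-4.45,0,0,1],[2.2,-4.45,0,0,1],[2.2,-4.45,0,0,1]]' >/dev/null
python3 -m jog '[[0,0,0,-0.135,1],[0,0,0,-0.135,1],[0,0,0,-0.135,1],[0,0,0,-0.135,1],[0,0,0,-0.135,1],[0,0,0,-0.135,1],[0,0,0,-0.135,1],[0,0,0,-0.135,1],[0,0,0,-0.135,1],[0,0,0,-0.135,1]]' >/dev/null
python3 -c "
from h import *
go([.604,.307,.217],1.575)"
```

```text
t 3.15 pos [0.573  0.2595 0.3372] az 1.63 F [ 0.1  0.1 -0.3] w 0.0005 q [ 0.19  0.5  -1.03  1.24  0.41  1.63 -0.7 ]
tool delta cm [ 4.5   3.54 11.99] turn 0.055 tilt [-0.014  0.004]
```

```bash
python3 -m jog '[[2.2,2,0,0.055,1],[2.2,2.1,0,0,1],[0,0,0,0,1],[0,0,2,0,1],[0,0,2,0,1],[0,0,2,0,1],[0,0,2,0,1],[0,0,1,0,1],[0,0,1,0,1],[0,0,0,0,1]]' 
python3 -c "
from h import *
go([.61,.307,.217],1.575)
c=cam('side');d=cam('top')
out=np.hstack([cv2.resize(c['pixels'][220:340,180:320],None,fx=3,fy=3,interpolation=2),cv2.resize(d['pixels'][140:260,80:200],None,fx=3,fy=3,interpolation=2)])
cv2.imwrite('pics/k.png',out[:,:,::-1])"
```

```text
time: 4.15
ee_pos: [0.6119, 0.3024, 0.2311]
eef_rot: [0.705, 0.709, -0.005, -0.007]
ft_force: [-0.7, 1.0, -0.5]
width: 0.0003
t 4.15 pos [0.6119 0.3024 0.2311] az 1.576 F [-0.7  1.  -0.5] w 0.0003 q [ 0.07  0.65 -0.96  1.25  0.51  1.5  -0.82]
tool delta cm [ 0.46 -0.16  1.41] turn 0.001 tilt [-0.017  0.002]
```

View pics/k.png

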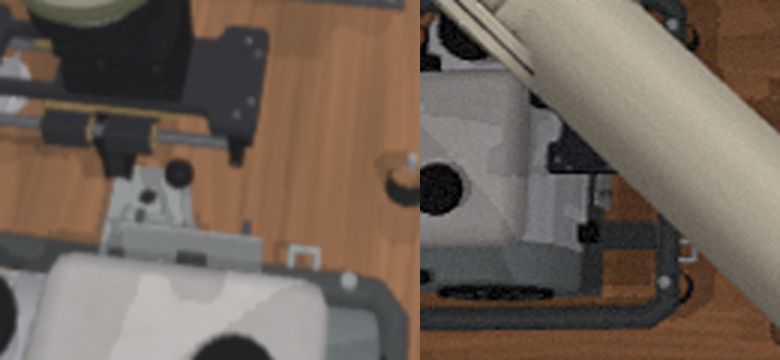

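The knob, at (180,173), is free and lies on the -x side of the fingers at (115,165). I'll lower and push in -x.

```bash
python3 -m jog '[[0.4,0,0.7,0,1],[0,0,0.6,0,1],[0,-0.8,0,0,1],[0,-0.6,0,0,1],[0,-0.6,0,0,1],[0,-0.6,0,0,1],[0,-0.6,0,0,1],[0,-0.6,0,0,1],[0,-0.6,0,0,1],[0,0,0,0,1]]' 
python3 -c "
from h import *
go([.562,.307,.217],1.575)"
```

```text
time: 5.25
ee_pos: [0.5653, 0.3081, 0.2233]
eef_rot: [0.705, 0.709, -0.001, -0.005]
ft_force: [0.3, -1.1, -0.2]
width: 0.0006
t 5.25 pos [0.5653 0.3081 0.2233] az 1.576 F [ 0.3 -1.1 -0.2] w 0.0006 q [ 0.12  0.58 -1.    1.39  0.47  1.43 -0.86]
tool delta cm [-0.11 -0.32  0.63] turn 0.001 tilt [-0.009  0.005]
```

```bash
python3 -m jog '[[0,0,0.4,0,1],[0,-0.4,0.2,0,1],[0,-0.5,0,0,1],[0,-0.5,0,0,1],[0,0,0,0,1],[0,0,0,0,1],[0,0,0,0,1],[0,0,0,0,1],[0,0,0,0,1],[0,0,0,0,1]]' 
python3 -c "
from h import *
go([.562,.307,.217],1.575)
c=cam('side');
cv2.imwrite('pics/k2.png',cv2.resize(c['pixels'][220:340,180:320],None,fx=4,fy=4,interpolation=2)[:,:,::-1])"
```

```text
time: 6.25
ee_pos: [0.5504, 0.3077, 0.2163]
eef_rot: [0.706, 0.709, -0.002, -0.005]
ft_force: [2.2, 0.6, -0.2]
width: 0.0007
t 6.25 pos [0.5504 0.3077 0.2163] az 1.575 F [ 2.2  0.6 -0.2] w 0.0007 q [ 0.13  0.56 -1.01  1.44  0.46  1.4  -0.88]
tool delta cm [-0.08  1.16 -0.09] turn 0.0 tilt [-0.01   0.005]
```

View pics/k2.png

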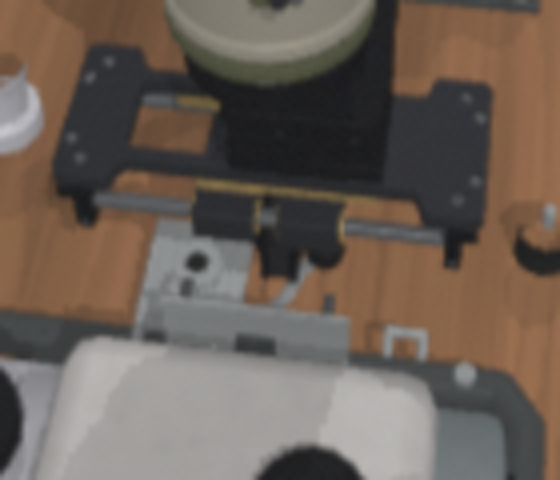

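The fingers push the knob at (322,255) and the lever leans towards -x. I'll keep going until the force shows the stop.

```bash
for i in 1 2; do python3 -m jog '[[0,-0.25,0,0,1],[0,-0.25,0,0,1],[0,-0.25,0,0,1],[0,-0.25,0,0,1],[0,0,0,0,1],[0,0,0,0,1],[0,0,0,0,1],[0,0,0,0,1],[0,0,0,0,1],[0,0,0,0,1]]' | grep -E 'ee_pos|ft'; done
```

```text
ee_pos: [0.5421, 0.3073, 0.2174]
ft_force: [2.8, 0.6, -0.5]
ee_pos: [0.5406, 0.3063, 0.2191]
ft_force: [4.3, -0.2, 0.0]
```

```bash
python3 -m jog '[[0,0,0.2,0,1],[0,-0.6,0,0,1],[0,-0.6,0,0,1],[0,-0.6,0,0,1],[0,-0.6,0,0,1],[0,-0.6,0,0,1],[0,0,0,0,1],[0,0,0,0,1],[0,0,0,0,1],[0,0,0,0,1]]' | grep -E 'ee_pos|ft'
python3 -m jog '[[0,0.8,0,0,1],[0,1,0,0,1],[0,0,-3,0,1],[0,0,-3,0,1],[0,0,-3,0,1],[0,0,-3,0,1],[-4,0,-2,0,1],[-4,0,0,0,0],[-4,0,0,0,0],[-4,0,0,0,0]]'|grep ee
python3 -c "
from h import *
go([.506,-.082,.34],3.16)
c=cam('side');d=cam('top')
out=np.hstack([cv2.resize(c['pixels'][240:340,190:320],None,fx=3,fy=3,interpolation=2),cv2.resize(d['pixels'][150:250,80:200],None,fx=3,fy=3,interpolation=2)])
cv2.imwrite('pics/k3.png',out[:,:,::-1])"
```

```text
ee_pos: [0.5399, 0.3046, 0.2189]
ft_force: [4.5, -0.4, 1.1]
ee_pos: [0.5447, 0.1427, 0.357]
eef_rot: [0.71, 0.704, 0.032, 0.006]
t 10.3 pos [0.5447 0.1427 0.357 ] az 1.564 F [ 0.6 -0.2  0.2] w 0.0169 q [ 0.58  0.26 -1.09  1.45  0.22  1.51 -0.5 ]
tool delta cm [-22.55  -3.75   0.65] turn -1.596 tilt [0.054 0.038]
```

View pics/k3.png

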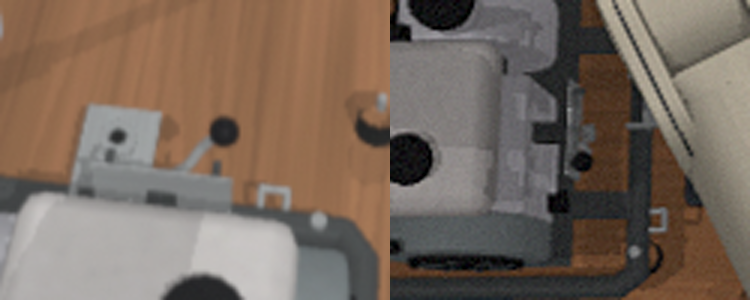

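```bash
python3 -m jog '[[-4,-0.7,0,0,0],[-4,-0.7,0,0,0],[-4,-0.7,0,0,0],[-4,-0.7,0,0,0],[-4,-0.7,0,0,0],[0,0,0,-0.14,0],[0,0,0,-0.14,0],[0,0,0,-0.14,0],[0,0,0,-0.14,0],[0,0,0,-0.14,0]]'|grep ee
python3 -m jog '[[0,0,0,-0.14,0],[0,0,0,-0.14,0],[0,0,0,-0.14,0],[0,0,0,-0.14,0],[0,0,0,-0.14,0],[0,0,0,-0.14,0],[0,0,0,-0.08,0],[0,0,0,0,0],[0,0,0,0,0],[0,0,0,0,0]]'|grep ee
python3 -c "
from h import *
print(tri((cam('top'),144,203.3),(cam('side'),264.7,283.3)))
go([.506,-.082,.20],3.16)"
```

```text
ee_pos: [0.5078, -0.0687, 0.3474]
eef_rot: [0.416, 0.909, 0.029, 0.013]
ee_pos: [0.5101, -0.065, 0.3488]
eef_rot: [-0.054, 0.998, 0.024, 0.023]
[0.52203244 0.30889772 0.2095793 ]
t 12.5 pos [ 0.5101 -0.0651  0.3488] az -3.034 F [ 0.1 -0.7  0.2] w 0.0874 q [ 1.13  0.13 -1.14  1.56  0.07  1.48  1.67]
tool delta cm [ 1.32 -2.32 14.74] turn -6.194 tilt [0.044 0.051]
```

```bash
python3 -m jog '[[1.3,-2.3,0,0.089,0],[0,0,0,0,0],[0,0,4,0,0],[0,0,4,0,0],[0,0,4,0,0],[0,0,0,0,0],[0,0,0,0,0],[0,0,0,0,0],[0,0,0,0,0],[0,0,0,0,0]]'|grep ee
python3 -c "
from h import *
go([.506,-.082,.20],3.16)"
```

```text
ee_pos: [0.5084, -0.0834, 0.2312]
eef_rot: [-0.007, 0.999, 0.024, 0.027]
t 13.5 pos [ 0.5084 -0.0834  0.2312] az -3.129 F [ 0.2 -0.2  0.5] w 0.0866 q [ 1.12  0.2  -1.1   1.76  0.14  1.24  1.57]
tool delta cm [ 0.4  -0.    3.11] turn -6.289 tilt [0.053 0.048]
```

```bash
python3 -m jog '[[0,4,0,0,0],[0,4,0,0,0],[0,4,0,0,0],[0,4,0,0,0],[0,4,0,0,0],[0,0,0,0,0],[0,0,0,0,0],[0,0,0,0,0],[0,0,0,0,0],[0,0,0,0,0]]'|grep ee
python3 -c "
from h import *
go([.506,-.082,.20],3.16)"
python3 -m jog '[[0,-2,0,0,0],[0,-2,0,0,0],[0,-2,0,0,0],[0,-2,0,0,0],[0,-2,0,0,0],[0,-2,0,0,0],[0,-2,0,0,0],[0,-2,0,0,0],[0,0,0,0,0],[0,0,0,0,0]]'|grep ee
python3 -c "
from h import *
go([.506,-.082,.20],3.16)"
```

```text
ee_pos: [0.5096, 0.1198, 0.2486]
eef_rot: [-0.002, 0.999, 0.022, 0.033]
t 14.5 pos [0.5096 0.1198 0.2486] az -3.138 F [-0.2 -0.2 -0.2] w 0.0869 q [ 0.79  0.21 -1.2   1.74  0.19  1.26  1.13]
tool delta cm [  0.75 -20.38   3.92] turn -6.298 tilt [0.065 0.045]
ee_pos: [0.5093, -0.0551, 0.241]
eef_rot: [0.005, 0.999, 0.022, 0.033]
t 15.5 pos [ 0.5093 -0.0551  0.241 ] az 3.13 F [-0.2  0.6 -0.4] w 0.0868 q [ 1.1   0.17 -1.13  1.76  0.12  1.24  1.51]
tool delta cm [ 0.56 -2.87  3.95] turn -0.03 tilt [0.065 0.043]
```

```bash
python3 -m jog '[[0,-1.4,0,-0.03,0],[0.4,-1.4,1,0,0],[0,0,2,0,0],[0,0,2,0,0],[0,0,2,0,0],[0,0,2,0,0],[0,0,2,0,0],[0,0,0,0,0],[0,0,0,0,0],[0,0,0,0,0]]'|grep ee
python3 -c "
from h import *
go([.506,-.082,.063],-3.124)
c=cam('wrist')
for p in ([.506,-.082,.085],[.528,-.082,.085],[.438,-.082,.055]):
  print(proj(c,p))
cv2.imwrite('pics/w1.png',c['pixels'][:,:,::-1])"
```

```text
ee_pos: [0.5106, -0.0768, 0.123]
eef_rot: [-0.009, 0.999, 0.022, 0.032]
t 16.5 pos [ 0.5106 -0.0768  0.123 ] az -3.125 F [-0.1 -0.3 -0.7] w 0.0872 q [ 1.02  0.33 -1.05  1.9   0.29  1.03  1.45]
tool delta cm [ 0.86 -0.77  5.93] turn -0.001 tilt [0.064 0.044]
[239.8949596  222.74429426]
[239.6251474  253.41078577]
[240.38199431 106.6125203 ]
```

View pics/w1.png

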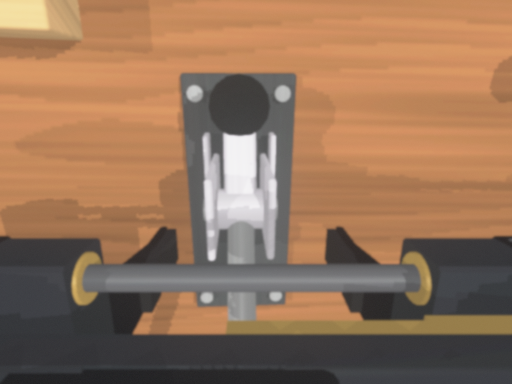

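The wrist view confirms the jack pose: the saddle is at (239,104) and I predicted (240,107). Going down to grasp.

```bash
python3 -m jog '[[0.5,-0.4,0,0,0],[0.3,-0.3,1.5,0,0],[0,0,1.5,0,0],[0,0,1.5,0,0],[0,0,1.2,0,0],[0,0,0.6,0,0],[0,0,0,0,0.4],[0,0,0,0,0.7],[0,0,0,0,0.7],[0,0,0,0,0.7]]' 25
python3 -c "
from h import *
go([.506,-.082,.063],-3.124)"
```

```text
time: 17.55
ee_pos: [0.5076, -0.0819, 0.0553]
eef_rot: [-0.009, 0.999, 0.021, 0.033]
ft_force: [-0.2, -0.0, 0.8]
width: 0.0629
t 17.55 pos [ 0.5076 -0.0819  0.0553] az -3.125 F [-0.2 -0.   0.8] w 0.0629 q [ 0.95  0.43 -0.97  1.96  0.39  0.9   1.38]
tool delta cm [ 0.11  0.02 -0.78] turn -0.001 tilt [0.066 0.043]
```

```bash
python3 -m jog '[[0,0,-0.5,0,0.7],[0,0,0,0,1],[0,0,0,0,1],[0,0,0,0,1],[0,0,0,0,1],[0,0,0,0,1],[0,0,0,0,1],[0,0,0,0,1],[0,0,-0.5,0,1],[0,0,-0.5,0,1]]' 25
python3 -c "
from h import *
go([.56,-.082,.063],-3.124)"
```

```text
time: 18.55
ee_pos: [0.5047, -0.0828, 0.0703]
eef_rot: [-0.009, 0.999, 0.021, 0.032]
ft_force: [-0.5, -0.4, -9.5]
width: 0.044
t 18.55 pos [ 0.5047 -0.0828  0.0703] az -3.125 F [-0.5 -0.4 -9.5] w 0.044 q [ 0.98  0.4  -0.99  1.95  0.36  0.93  1.41]
tool delta cm [-5.47 -0.05  1.08] turn -0.001 tilt [0.063 0.043]
```

```bash
python3 -m jog '[[-1.5,0,-0.3,0,1],[-1.5,0,-0.3,0,1],[-1.5,0,0,0,1],[-1.5,0,0,0.1,1],[0,0,0,0.12,1],[0,0,0,0.12,1],[0,0,0,0.12,1],[0,0,0,0.12,1],[0,0,0,0.12,1],[0,0,0,0.12,1]]' |grep -E 'ee|for'
python3 -m jog '[[0,0,0,0.12,1],[0,0,0,0.12,1],[0,0,0,0.12,1],[0,0,0,0.12,1],[0,0,0,0.12,1],[0,0,0,0.12,1],[0,0,0,0.1,1],[0,0,0,0,1],[0,0,0,0,1],[0,0,0,0,1]]' |grep -E 'ee|for'
python3 -c "
from h import *
go([.611,.06,.07],1.59)"
```

```text
ee_pos: [0.5568, -0.0831, 0.0751]
eef_rot: [0.405, 0.914, 0.03, 0.01]
ft_force: [0.2, 0.9, -9.6]
ee_pos: [0.5596, -0.082, 0.0786]
eef_rot: [0.745, 0.667, 0.035, -0.001]
ft_force: [-0.8, 0.3, -4.3]
t 20.55 pos [ 0.5596 -0.082   0.0786] az 1.462 F [-0.8  0.3 -4.3] w 0.0442 q [ 0.62  0.4  -0.62  1.81  0.21  0.96 -0.19]
tool delta cm [14.61  3.48  1.81] turn -0.128 tilt [0.051 0.049]
```

```bash
python3 -m jog '[[1.5,0.6,0,-0.12,1],[1.5,0.5,0,0,1],[1.5,0.5,0,0,1],[1.5,0.5,0,0,1],[1.5,0.5,0,0,1],[1.5,0.5,0,0,1],[1.5,0,0,0,1],[0,0,0,0,1],[0,0,0,0,1],[0,0,0,0,1]]' |grep -E 'ee|for'
python3 -c "
from h import *
go([.611,.06,.07],1.59)
c=cam('side');cv2.imwrite('pics/s2.png',cv2.resize(c['pixels'][100:340,130:390],(780,720),interpolation=2)[:600,:,::-1])"
```

```text
ee_pos: [0.5895, 0.0328, 0.0821]
eef_rot: [0.705, 0.708, 0.034, -0.003]
ft_force: [-0.4, 0.3, -9.0]
t 21.55 pos [0.5895 0.0328 0.0821] az 1.576 F [-0.4  0.3 -9. ] w 0.0442 q [ 0.43  0.45 -0.66  1.74  0.27  0.99 -0.31]
tool delta cm [2.64 2.1  1.44] turn -0.014 tilt [0.043 0.053]
```

View pics/s2.png

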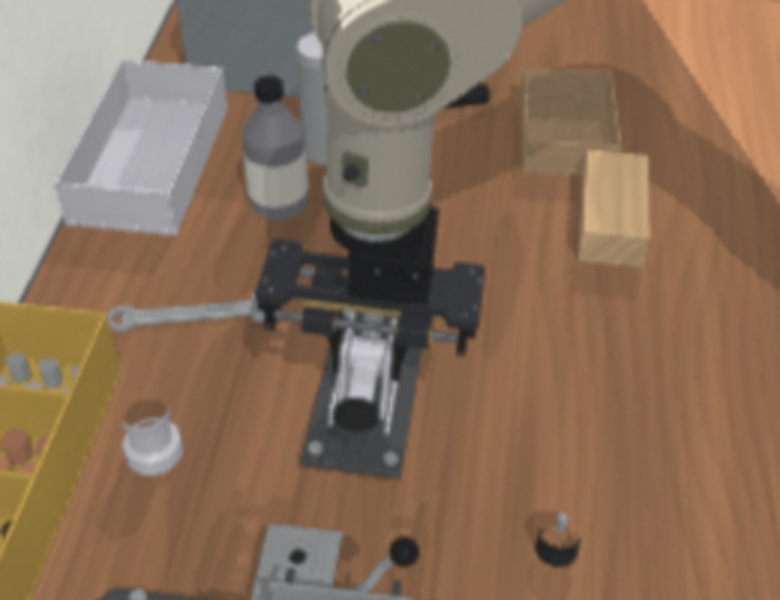

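The jack is held slightly rolled, with its saddle at (355,412) facing the plate. I'll bring it closer, set it down and let it settle flat.

```bash
python3 -m jog '[[1.5,0.5,0,0,1],[1.5,0.5,0,0,1],[1.5,0.5,0,0,1],[1.5,0.5,0,0,1],[0.7,0,0.5,0,1],[0,0,0.5,0,1],[0,0,0.5,0,1],[0,0,0.5,0,1],[0,0,0,0,1],[0,0,0,0,1]]' |grep -E 'ee|for'
python3 -m jog '[[0,0,0.4,0,1],[0,0,0,0,0.45],[0,0,0,0,0.4],[0,0,0,0,0.35],[0,0,0,0,0.35],[0,0,0,0,0.35],[0,0,0,0,0.35],[0,0,0,0,0.35],[0,0,0,0,0.35],[0,0,0,0,0.35]]' |grep -E 'ee|for|wid'
python3 -c "
from h import *
go([.611,.10,.06],1.59)
w=cam('wrist');c=cam('side')
out=np.zeros((600,800,3),np.uint8);out[:384,:512]=w['pixels'];out[:360,512:800]=cv2.resize(c['pixels'][205:325,190:286],None,fx=3,fy=3,interpolation=2)
cv2.imwrite('pics/w2.png',out[:,:,::-1])
import pickle;pickle.dump((w,c),open('c2.pkl','wb'))"
```

```text
ee_pos: [0.6134, 0.108, 0.0678]
eef_rot: [0.706, 0.708, 0.037, -0.003]
ft_force: [-0.1, 2.5, -4.2]
ee_pos: [0.617, 0.1056, 0.0666]
eef_rot: [0.707, 0.706, 0.039, 0.0]
ft_force: [0.3, 0.5, 0.6]
width: 0.0565
t 23.6 pos [0.617  0.1056 0.0666] az 1.572 F [0.3 0.5 0.6] w 0.0565 q [ 0.28  0.53 -0.64  1.67  0.33  0.98 -0.46]
tool delta cm [-0.59 -0.63  0.6 ] turn -0.018 tilt [0.056 0.055]
```

View pics/w2.png

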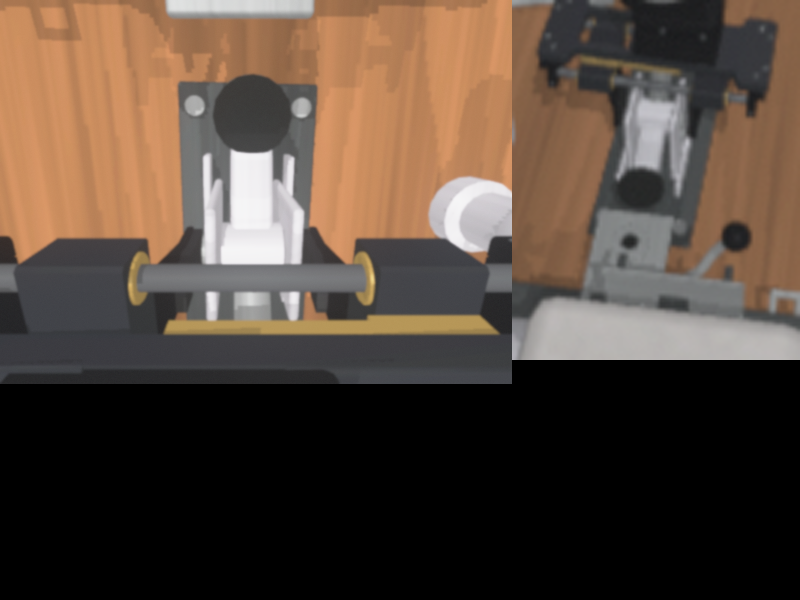

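The jack stands flat: in the wrist view the saddle is at (252,114), its front bolts at (195,105) and (301,107), and the plate's front corners at (166,16) and (314,16).

Run:
```python
from h import *
import pickle
np.set_printoptions(precision=4,suppress=True)
w,c=pickle.load(open('c2.pkl','rb'))
print('saddle w',at(w,252,114,.055),'side',at(c,232.7,267.3,.055))
a,b=at(w,195,105,.01),at(w,301,107,.01);print('bolts',a,b,'yaw',np.arctan2(*(b-a)[[1,0]])+np.pi/2)
a,b=at(w,166,16,.07),at(w,314,16,.07);print('plate',a,b,np.arctan2(*(b-a)[[1,0]]),'centre',(a+b)/2+[0,.03,0])
print('boss side',at(c,229.7,285.3,.08))
```

```text
saddle w [0.6185 0.1803 0.055 ] side [0.617  0.1817 0.055 ]
bolts [0.5852 0.1872 0.01  ] [0.6527 0.1861 0.01  ] yaw 1.5545117380453988
plate [0.5821 0.2188 0.07  ] [0.6439 0.2198 0.07  ] 0.016266173672569606 centre [0.613  0.2493 0.07  ]
boss side [0.6103 0.2477 0.08  ]
```

```bash
python3 -m jog '[[0.4,0,0.4,0,0.35],[0,0,0,0,1],[0,0,0,0,1],[0,0,0,0,1],[0,0,0,0,1],[1,0,0.1,0,1],[1,-0.1,0.1,0,1],[1,-0.1,0.1,0,1],[1,-0.1,0.1,0,1],[0,0,0,0,1]]' 12
python3 -m jog '[[1,-0.1,0.1,0,1],[1,-0.1,0.1,0,1],[0.7,-0.1,0.1,0,1],[0,0,0,0,1],[0,0,0,0,0.4],[0,0,0,0,0.4],[0,0,0,0,0.4],[0,0,0,0,0.4],[0,0,0,0,0.4],[0,0,0,0,0.4]]' 12
python3 -c "
from h import *
go([.611,.17,.06],1.57)
w=cam('wrist');c=cam('side')
out=np.zeros((600,800,3),np.uint8);out[:384,:512]=w['pixels'];out[:360,512:800]=cv2.resize(c['pixels'][205:325,190:286],None,fx=3,fy=3,interpolation=2)
cv2.imwrite('pics/w3.png',out[:,:,::-1])
import pickle;pickle.dump((w,c),open('c3.pkl','wb'))"
```

```text
time: 24.7
ee_pos: [0.6184, 0.1363, 0.0623]
eef_rot: [0.711, 0.702, 0.033, 0.008]
ft_force: [-0.8, 4.4, -1.9]
width: 0.0458
time: 25.7
ee_pos: [0.6191, 0.1539, 0.0614]
eef_rot: [0.714, 0.699, 0.03, 0.013]
ft_force: [0.3, -0.3, -0.3]
width: 0.0522
t 25.7 pos [0.6191 0.1539 0.0614] az 1.55 F [ 0.3 -0.3 -0.3] w 0.0522 q [ 0.17  0.56 -0.62  1.65  0.38  0.99 -0.6 ]
tool delta cm [ 1.59 -0.86  0.13] turn -0.02 tilt [0.061 0.023]
```

View pics/w3.png

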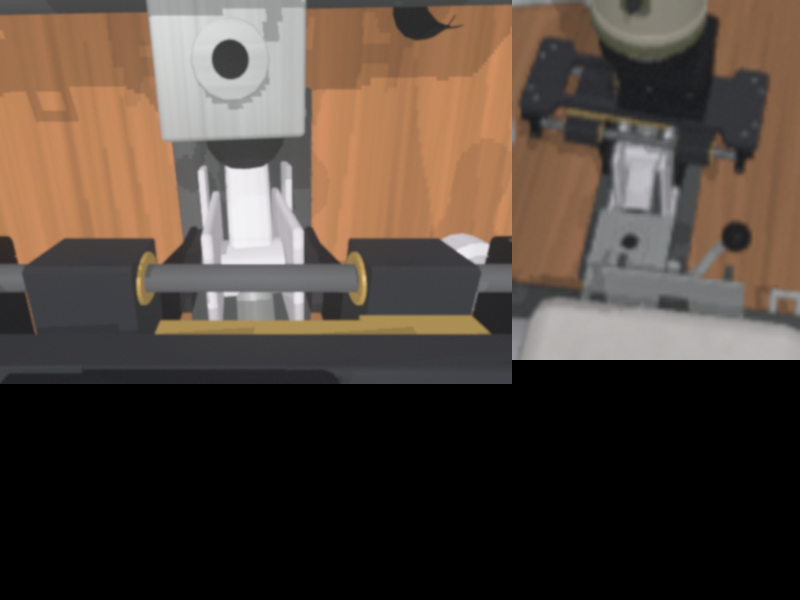

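The saddle has partly gone under the plate (its near edge is at (245,168)) and the boss is at (230,60). It needs more +y and some -x. I'll work out how much.

Run:
```python
from h import *
import pickle
np.set_printoptions(precision=4,suppress=True)
w2,_=pickle.load(open('c2.pkl','rb'));w,c=pickle.load(open('c3.pkl','rb'))
e=at(w2,252,114,.055)-at(w2,252,153,.055);print(e)
print('saddle',at(w,245.5,168,.055)+[0,e[1],0],'boss w',at(w,230,60,.082),'boss side',at(c,(630-512)/3+190,205+241/3,.082))
a,b=at(w,205,315,.085),at(w,300,315,.085);print('cheek mid',(a+b)/2)
a,b=at(w,163,138,.07),at(w,304,135,.07);print('plate',(a+b)/2,np.arctan2(*(b-a)[[1,0]]))
# jack base edges at z=.008: right edge (311,90)-(311,200); left (176,160)-(182,235)
for p,q in (((311,90),(311,200)),((176,160),(182,235))):
  a,b=at(w,*p,.008),at(w,*q,.008);print('edge',a,b,np.arctan2(*(a-b)[[1,0]]))
```

```text
[0.     0.0192 0.    ]
saddle [0.6181 0.2218 0.055 ] boss w [0.6124 0.2475 0.082 ] boss side [0.6107 0.2491 0.082 ]
cheek mid [0.6186 0.1407 0.085 ]
plate [0.6131 0.219  0.07  ] -0.005075325512092643
edge [0.6617 0.2417 0.008 ] [0.6638 0.171  0.008 ] 1.6007806421166266
edge [0.5758 0.2009 0.008 ] [0.5754 0.1496 0.008 ] 1.564409156806723
```

```bash
python3 -m jog '[[0,0,0,0,1],[0,0,0,0,1],[0,0,0,0,1],[0,0,0,0,1],[0.8,-0.2,0.1,0,1],[0.8,-0.2,0.1,0,1],[0.8,-0.2,0.1,0,1],[0.8,-0.2,0.1,0,1],[0,0,0,0,1],[0,0,0,0,1]]' 12
python3 -c "
from h import *
go([.613,.1805,.061],1.57)"
```

```text
time: 26.8
ee_pos: [0.6189, 0.1701, 0.0614]
eef_rot: [0.72, 0.694, 0.026, 0.023]
ft_force: [0.8, -1.6, 0.2]
width: 0.047
t 26.8 pos [0.6189 0.1701 0.0614] az 1.534 F [ 0.8 -1.6  0.2] w 0.047 q [ 0.12  0.56 -0.61  1.64  0.4   1.   -0.66]
tool delta cm [ 1.02 -0.63  0.01] turn -0.036 tilt [0.069 0.002]
```

```bash
python3 -m jog '[[0.6,-0.7,0.1,-0.036,1],[0.6,-0.6,0.1,-0.03,1],[0.5,-0.4,0,0,1],[0.3,0,0,0,1],[0,0,0,0,1],[0,0,0,0,1],[0,0,0,0,1],[0,0,0,0,1],[0,0,0,0,1],[0,0,0,0,1]]' 12
python3 -c "
from h import *
go([.613,.1805,.061],1.57)"
```

```text
time: 27.8
ee_pos: [0.6107, 0.1812, 0.0625]
eef_rot: [0.698, 0.715, 0.027, 0.033]
ft_force: [0.2, -2.3, 1.9]
width: 0.046
t 27.8 pos [0.6107 0.1812 0.0625] az 1.596 F [ 0.2 -2.3  1.9] w 0.046 q [ 0.11  0.55 -0.62  1.66  0.42  0.99 -0.64]
tool delta cm [-0.08  0.21  0.17] turn 0.026 tilt [ 0.085 -0.007]
```

```bash
python3 -m jog '[[0,0,0,0,0.3],[0,0,0,0,0.2],[0,0,0,0,0.2],[0,0,-1.5,0,0.2],[0,0,-2,0,0.2],[0,0,-2,0,0.2],[0,0,-2,0,0.2],[0,0,-2,0,0.2],[-1,0,-2,0,0.2],[-1,0,0,0,0.2]]'
python3 -m jog '[[-2,0,-2,0,0.2],[-2,0,-2,0,0.2],[-2,0,-1,0,0.2],[-1,0,0,0,0.2],[0,0,0,0,0.2],[0,0,0,0,0.2],[0,0,0,0,0.2],[0,0,0,0,0.2],[0,0,0,0,0.2],[0,0,0,0,0.2]]'
python3 -c "
from h import *
go([.611,-.03,.215],1.57)
w=cam('wrist');c=cam('side')
out=np.zeros((600,800,3),np.uint8);out[:384,:512]=w['pixels'];out[:420,512:800]=cv2.resize(c['pixels'][195:335,190:286],None,fx=3,fy=3,interpolation=2)
cv2.imwrite('pics/w4.png',out[:,:,::-1])
import pickle;pickle.dump((w,c),open('c4.pkl','wb'))"
```

```text
time: 28.8
ee_pos: [0.5986, 0.1672, 0.1871]
eef_rot: [0.695, 0.718, 0.029, 0.031]
ft_force: [-1.0, 0.6, 0.2]
width: 0.0697
time: 29.8
ee_pos: [0.5935, 0.0976, 0.2365]
eef_rot: [0.693, 0.719, 0.028, 0.029]
ft_force: [-0.7, -0.0, 0.3]
width: 0.0696
t 29.8 pos [0.5935 0.0976 0.2365] az 1.608 F [-0.7 -0.   0.3] w 0.0696 q [ 0.31  0.3  -0.68  1.58  0.22  1.26 -0.36]
tool delta cm [-12.81   1.11   2.28] turn 0.038 tilt [0.08 0.  ]
```

View pics/w4.png

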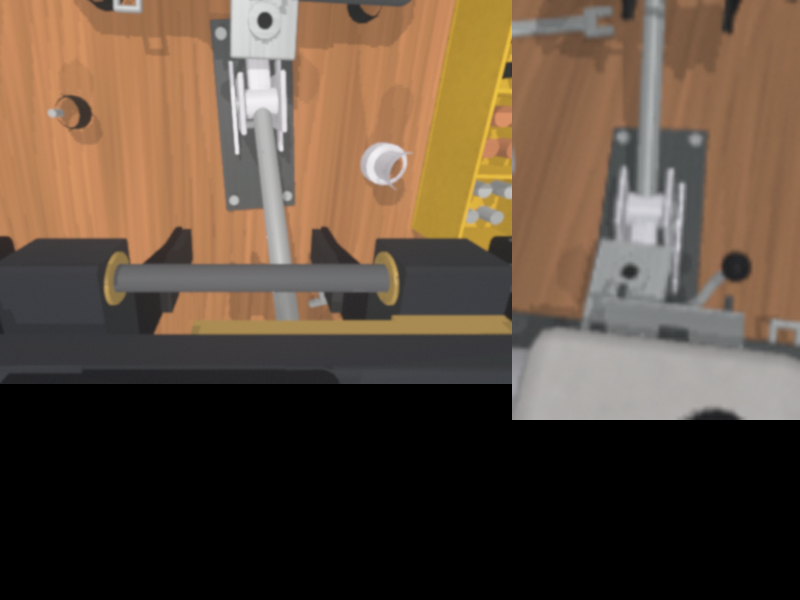

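Rear bolts are at (233,201) and (289,197) in the wrist view, the left front bolt is at (222,32), and the boss is at (264,20). The knob still leans to -x. Computing the saddle position.

Run:
```python
from h import *
import pickle
np.set_printoptions(precision=4,suppress=True)
w,c=pickle.load(open('c4.pkl','rb'))
sp=lambda u,v:((u-512)/3+190,195+v/3)
W=[at(w,*p,.009)[:2] for p in((233,201),(289,197),(222,32))]
S=[at(c,*sp(*p),.009)[:2] for p in((622,137),(696,140))]
print('bolts w',W,'\n side',S)
print('boss',at(w,264,20,.082),at(c,*sp(629,271),.082))
J=np.array([(-.115,.034),(-.115,-.034),(.075,.034)])
for nm,P,Q in(('w',W,J),('side+wfront',[S[1],S[0],W[2]],J)):
    P=np.array(P);pc,qc=P.mean(0),Q.mean(0);H=sum(np.outer(q-qc,p-pc) for p,q in zip(P,Q));th=np.arctan2(H[0,1]-H[1,0],H[0,0]+H[1,1])
    R=np.array([[np.cos(th),-np.sin(th)],[np.sin(th),np.cos(th)]]);t=pc-R@qc
    print(nm,'yaw',th,'pivot',t,'saddle',t+R@[.068,0],'grip',t+R@[-.21,0],'res',(P-(Q@R.T+t)).round(4).tolist())
```

```text
bolts w [array([0.5905, 0.0592]), array([0.6622, 0.0655]), array([0.5745, 0.2515])] 
 side [array([0.6586, 0.0671]), array([0.589 , 0.0609])]
boss [0.6117 0.2477 0.082 ] [0.6115 0.2492 0.082 ]
w yaw 1.6608296595527603 pivot [0.6157 0.1779] saddle [0.6096 0.2456] grip [ 0.6346 -0.0312] res [[-0.0017, -0.0011], [0.0023, -0.0009], [-0.0006, 0.002]]
side+wfront yaw 1.651535907472175 pivot [0.6145 0.1789] saddle [0.609  0.2467] grip [ 0.6314 -0.0304] res [[-0.0009, -0.0007], [0.0009, 0.0001], [-0.0, 0.0006]]
```

```bash
python3 -m jog '[[0,0,-2,0,0.1],[0,0,-2,0,0],[0,0.5,-2,0,0],[-2,0.5,-0.5,-0.04,0],[-2,0.6,0,0,0],[-2,0.6,0,0,0],[-2,0.6,0,0,0],[-2,0.6,0,0,0],[-2,0.6,0,0,0],[0,0,0,0,0]]'|grep ee
python3 -c "
from h import *
go([.633,-.031,.218],1.655)"
```

```text
ee_pos: [0.6382, -0.0224, 0.3084]
eef_rot: [0.677, 0.735, 0.027, 0.03]
t 30.9 pos [ 0.6382 -0.0224  0.3084] az 1.652 F [0.2 0.2 0.2] w 0.0871 q [ 0.44  0.34 -0.63  1.37  0.21  1.41 -0.09]
tool delta cm [-0.75 -1.31  8.97] turn -0.003 tilt [ 0.081 -0.   ]
```

```bash
python3 -m jog '[[-0.7,-1.0,1,0,0],[0,-0.3,2,0,0],[0,0,2,0,0],[0,0,2,0,0],[0,0,1.4,0,0.2],[0,0,0.5,0,0.4],[0,0,0,0,0.6],[0,0,0,0,0.7],[0,0,0,0,1],[0,0,0,0,1]]' 8
python3 -c "
from h import *
go([.633,-.031,.218],1.655)"
```

```text
time: 31.9
ee_pos: [0.6335, -0.0256, 0.219]
eef_rot: [0.676, 0.736, 0.03, 0.031]
ft_force: [0.8, 0.0, 0.2]
width: 0.0472
t 31.9 pos [ 0.6335 -0.0256  0.219 ] az 1.655 F [0.8 0.  0.2] w 0.0472 q [ 0.46  0.37 -0.62  1.53  0.23  1.23 -0.11]
tool delta cm [-0.53 -0.11  0.09] turn -0.0 tilt [0.086 0.002]
```

```bash
python3 -m jog '[[-0.4,0,0,0,1],[0,0,0,0,1],[0,0,0,0,1],[0,0,0,0,1],[0,0,0,0,1],[0,0,0,0,1],[0,0,0,0,1],[0,0,0,0,1],[0,0,0,0,1],[0,0,0,0,1]]' 8
python3 -c "
from h import *
go([.633,-.031,.218],1.655)
import pickle;w,c=cam('wrist'),cam('side');pickle.dump((w,c),open('c5.pkl','wb'))
o=pickle.load(open('c4.pkl','rb'))[1]
x=slice(228,300);print([np.abs(c['pixels'][a:b,215:265].astype(int)-o['pixels'][a:b,215:265]).mean().round(2) for a,b in((232,250),(250,270),(270,300))])
"
```

```text
time: 32.9
ee_pos: [0.6334, -0.0301, 0.2199]
eef_rot: [0.676, 0.736, 0.029, 0.031]
ft_force: [-1.6, -0.2, 0.7]
width: 0.0274
t 32.9 pos [ 0.6334 -0.0301  0.2199] az 1.655 F [-1.6 -0.2  0.7] w 0.0274 q [ 0.46  0.37 -0.62  1.52  0.23  1.23 -0.1 ]
tool delta cm [-0.08 -0.06  0.19] turn 0.0 tilt [0.085 0.001]
[np.float64(1.37), np.float64(3.05), np.float64(5.29)]
```

```bash
cat > chk.py <<'E'
from h import *
import pickle
def shift(a,b,boxes):
    for n,(u,v,h) in boxes.items():
        t=a[v-h:v+h,u-h:u+h];t=cv2.resize(t,None,fx=4,fy=4,interpolation=2)
        s=cv2.resize(b[v-h-8:v+h+8,u-h-8:u+h+8],None,fx=4,fy=4,interpolation=2)
        m=cv2.matchTemplate(s,t,cv2.TM_CCOEFF_NORMED);_,q,_,l=cv2.minMaxLoc(m);print(n,'shift px',(l[0]-32)/4,(l[1]-32)/4,'q',round(q,2))
E
python3 - <<'E'
from chk import *
a=pickle.load(open('c4.pkl','rb'))[1]['pixels'];b=pickle.load(open('c5.pkl','rb'))[1]['pixels']
shift(a,b,{'rear':(239,243,14),'cheek':(234,262,12),'boss':(229,285,8),'knob':(264,284,8)})
E
```

```text
rear shift px 0.0 0.0 q 1.0
cheek shift px 0.0 0.0 q 0.99
boss shift px 0.0 0.0 q 0.97
knob shift px 0.0 0.0 q 1.0
```

```bash
python3 -m jog '[[0,0,0,0,1],[0,0,0,0,1],[-0.65,-0.1,1,0,1],[-0.6,-0.1,1,0,1],[-0.55,-0.1,1,0,1],[-0.5,-0.1,1,0,1],[-0.45,-0.1,1,0,1],[0,0,0,0,1],[0,0,0,0,1],[0,0,0,0,1]]' 40
python3 -c "
from chk import *
s=r.read_state();p=s['ee_pos'];d=np.linalg.norm(p[:2]-[.615,.178]);print('r',d,'phi',np.arctan2(p[2]-.005-.062,d))
go([.615+.021,.178-.259,.058],1.655)
c=cam('side');b=c['pixels'];a=pickle.load(open('c4.pkl','rb'))[1]['pixels']
shift(a,b,{'rear':(239,243,14),'boss':(229,285,8),'knob':(264,284,8)})"
```

```text
time: 34.0
ee_pos: [0.6368, -0.0592, 0.1693]
eef_rot: [0.675, 0.736, 0.031, 0.032]
ft_force: [-4.4, 0.2, 7.7]
width: 0.0261
r 0.23819602371129683 phi 0.4055610332258147
t 34.0 pos [ 0.6368 -0.0592  0.1693] az 1.656 F [-4.4  0.2  7.7] w 0.0261 q [ 0.49  0.42 -0.6   1.57  0.26  1.14 -0.07]
tool delta cm [-2.1  -1.26 11.07] turn 0.001 tilt [0.09  0.002]
rear shift px 0.25 0.0 q 0.97
boss shift px 0.0 0.0 q 0.97
knob shift px 0.0 0.0 q 1.0
```

```bash
python3 -m jog '[[-0.4,-0.4,1.2,0,1],[-0.4,-0.2,1.3,0,1],[-0.35,-0.15,1.3,0,1],[-0.3,-0.15,1.3,0,1],[-0.25,-0.15,1.3,0,1],[-0.2,-0.15,1.3,0,1],[-0.15,-0.1,1.3,0,1],[0,0,0,0,1],[0,0,0,0,1],[0,0,0.2,0,1]]'
python3 -c "
from chk import *
s=r.read_state();p=s['ee_pos'];d=np.linalg.norm(p[:2]-[.615,.178]);print('r',d,'phi',np.arctan2(p[2]-.005-.062,d))
go([.615+.021,.178-.259,.058],1.655)
c=cam('side');b=c['pixels'];a=pickle.load(open('c4.pkl','rb'))[1]['pixels']
shift(a,b,{'rear':(239,243,14),'boss':(229,285,8),'knob':(264,284,8)})"
```

```text
time: 35.05
ee_pos: [0.64, -0.0796, 0.0925]
eef_rot: [0.675, 0.736, 0.035, 0.04]
ft_force: [-13.1, -0.7, 20.3]
width: 0.0258
r 0.25885112180881553 phi 0.09829080148067339
t 35.05 pos [ 0.64   -0.0796  0.0925] az 1.656 F [-13.1  -0.7  20.3] w 0.0258 q [ 0.5   0.49 -0.56  1.65  0.31  0.98 -0.07]
tool delta cm [-0.06 -0.77  3.39] turn 0.001 tilt [ 0.106 -0.003]
rear shift px 0.25 0.0 q 0.94
boss shift px -0.5 -4.25 q 0.89
knob shift px -0.5 -0.75 q 0.99
```

```bash
python3 -m jog '[[0,-0.7,0.6,0,1],[0,-0.6,0.8,0,1],[0,-0.4,1.2,0,1],[0,-0.4,1.2,0,1],[0,-0.3,1.2,0,1],[0,-0.2,1.2,0,1],[0,-0.2,1,0,1],[0,-0.1,0.5,0,1],[0,-0.1,0.5,0,1],[0,-0.1,0.5,0,1]]'
python3 -c "
from chk import *
s=r.read_state();p=s['ee_pos'];d=np.linalg.norm(p[:2]-[.615,.178]);print('r',d,'phi',np.arctan2(p[2]-.005-.062,d))
go([.615+.021,.178-.259,.058],1.655)
c=cam('side');b=c['pixels'];a=pickle.load(open('c4.pkl','rb'))[1]['pixels']
shift(a,b,{'rear':(239,243,14),'boss':(229,285,8),'knob':(264,284,8)})"
```

```text
time: 36.1
ee_pos: [0.6465, -0.0809, 0.0421]
eef_rot: [0.673, 0.735, 0.051, 0.067]
ft_force: [-30.7, 0.6, 54.3]
width: 0.0243
r 0.26078188442732836 phi -0.09506627680233
t 36.1 pos [ 0.6465 -0.0809  0.0421] az 1.656 F [-30.7   0.6  54.3] w 0.0243 q [ 0.48  0.53 -0.53  1.72  0.37  0.82 -0.12]
tool delta cm [ 0.03 -0.77 -1.74] turn 0.001 tilt [ 0.166 -0.015]
rear shift px 0.25 0.25 q 0.92
boss shift px -0.25 -7.75 q 0.85
knob shift px -0.25 -2.25 q 0.99
```

```bash
python3 -m jog '[[0,-0.2,-0.2,0,1],[0,-0.2,0,0,1],[0,-0.2,0,0,1],[0,-0.2,0.1,0,1],[0,-0.1,0.1,0,1],[0,-0.1,0.1,0,1],[0,0,0.1,0,1],[0,0,0.1,0,1],[0,0,0.1,0,1],[0,0,0.1,0,1]]'
python3 -c "
from chk import *
s=r.read_state();p=s['ee_pos'];d=np.linalg.norm(p[:2]-[.615,.178]);print('r',d,'phi',np.arctan2(p[2]-.005-.062,d))
go([.615+.021,.178-.259,.058],1.655)
c=cam('side');b=c['pixels'];a=pickle.load(open('c4.pkl','rb'))[1]['pixels']
shift(a,b,{'rear':(239,243,14),'boss':(229,285,8),'knob':(264,284,8)})"
```

```text
time: 37.15
ee_pos: [0.6464, -0.0812, 0.0504]
eef_rot: [0.671, 0.736, 0.056, 0.077]
ft_force: [-8.3, 1.6, 14.8]
width: 0.0245
r 0.2610900071167696 phi -0.06346778730043362
t 37.15 pos [ 0.6464 -0.0812  0.0504] az 1.66 F [-8.3  1.6 14.8] w 0.0245 q [ 0.48  0.5  -0.54  1.74  0.38  0.8  -0.12]
tool delta cm [ 0.08 -0.87 -0.94] turn 0.005 tilt [ 0.189 -0.022]
rear shift px 0.25 0.25 q 0.93
boss shift px -0.25 -7.5 q 0.85
knob shift px -0.25 -2.25 q 0.99
```

```bash
python3 -m jog '[[0,-0.1,0.4,0,1],[0,-0.1,0.4,0,1],[0,0,0.3,0,1],[0,0,0.3,0,1],[0,0,0.3,0,1],[0,0,0.3,0,1],[0,0,0.3,0,1],[0,0,0.3,0,1],[0,0,0.3,0,1],[0,0,0.3,0,1]]'
python3 -c "
from chk import *
go([.615+.021,.178-.259,.058],1.655)
c=cam('side');b=c['pixels'];a=pickle.load(open('c4.pkl','rb'))[1]['pixels']
shift(a,b,{'rear':(239,243,14),'boss':(229,285,8),'knob':(264,284,8),'cheek':(234,262,12)})
for h in(.02,.025,.03,.035):print(h,(proj(c,[.6115,.2485-.003*h/.03,.082+h])-proj(c,[.6115,.2485,.082])).round(2))
t=cam('top')
out=np.zeros((600,800,3),np.uint8);out[:,:470]=cv2.resize(b[190:340,190:308],(470,600),interpolation=2);x=cv2.resize(t['pixels'][130:270,110:220],(330,420),interpolation=2);out[:420,470:]=x
cv2.imwrite('pics/f.png',out[:,:,::-1])"
```

```text
time: 38.2
ee_pos: [0.6501, -0.0807, 0.0432]
eef_rot: [0.669, 0.737, 0.051, 0.083]
ft_force: [-27.5, 2.2, 42.8]
width: 0.0243
t 38.2 pos [ 0.6501 -0.0807  0.0432] az 1.661 F [-27.5   2.2  42.8] w 0.0243 q [ 0.46  0.52 -0.52  1.73  0.4   0.79 -0.15]
tool delta cm [ 0.02 -1.11 -1.71] turn 0.006 tilt [ 0.19  -0.036]
rear shift px 0.0 0.0 q 0.92
boss shift px 0.0 -7.75 q 0.86
knob shift px 0.0 -2.25 q 0.99
cheek shift px -0.25 -0.25 q 0.86
0.02 [-0.33 -5.36]
0.025 [-0.41 -6.73]
0.03 [-0.5  -8.11]
0.035 [-0.58 -9.49]
```

View pics/f.png

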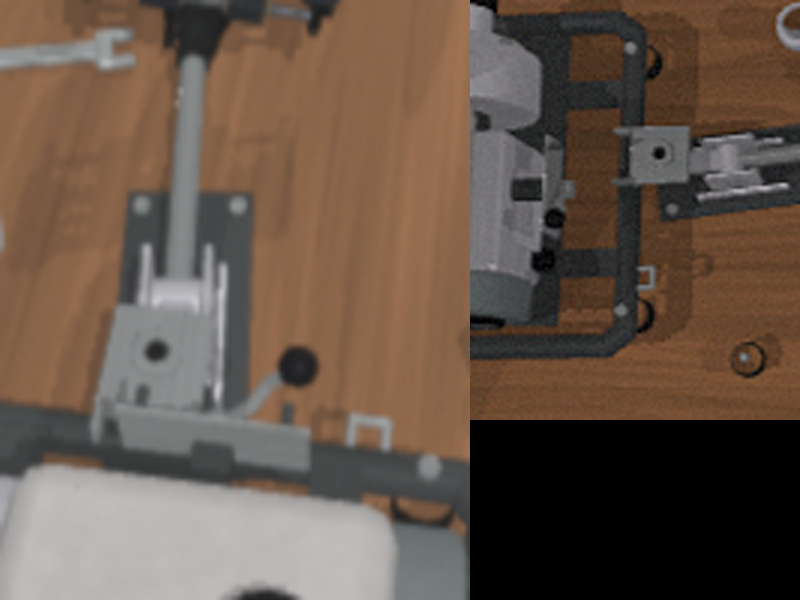

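```bash
python3 -m jog '[[0,-0.1,0.2,0,1],[0,-0.1,0.2,0,1],[0,-0.1,0.2,0,1],[0,-0.1,0.2,0,1],[0,-0.1,0.2,0,1],[0,-0.1,0.2,0,1],[0,-0.1,0.2,0,1],[0,-0.1,0.2,0,1],[0,-0.1,0.2,0,1],[0,-0.1,0.2,0,1]]'
python3 -c "
from chk import *
a=pickle.load(open('c4.pkl','rb'))[1]['pixels']
for i in range(6):
  c=cam('side');b=c['pixels']
go([.615+.021,.178-.259,.058],1.655)
shift(a,b,{'rear':(239,243,14),'boss':(229,285,8),'knob':(264,284,8)})
"
```

```text
time: 39.3
ee_pos: [0.6501, -0.0808, 0.0445]
eef_rot: [0.668, 0.737, 0.052, 0.093]
ft_force: [-14.5, 0.5, 27.4]
width: 0.0248
t 39.6 pos [ 0.6501 -0.0809  0.0445] az 1.663 F [-14.6   1.1  27.8] w 0.0246 q [ 0.45  0.5  -0.52  1.75  0.41  0.77 -0.16]
tool delta cm [ 0.03 -1.1  -1.61] turn 0.008 tilt [ 0.206 -0.047]
rear shift px 0.0 0.0 q 0.93
boss shift px 0.0 -7.75 q 0.86
knob shift px 0.0 -2.25 q 0.99
```

Steady over 0.3 s: 28 N down on the grip, pump lifted, jack unmoved. The throttle's lean hasn't changed, so I'm handing in.

```bash
python3 -c "
from h import *
r.close_job();print(r.read_state()['ft_force'].round(1),r.read_state()['time'])"
```

```text
the job is handed in; nothing more can be done
the job is handed in; nothing more can be done
```

The throttle is pushed to stop, the jack is under the lift point, and the arm is holding its handle down by the grip. I handed the job in at about 39.6 s of the 72 s allowed; no verdict is reported.

**Last checks**
- **Saddle:** before lifting, its centre was about 3.5 mm from the lift point by my measurement, against the 12 mm limit.
- **Lift:** the boss rose about 29 mm of the full 31 mm, so I expect both near feet to be about 25 mm up. I worked that out from the geometry and did not measure the feet.
- **Hold:** the arm was pressing down on the grip with about 28 N, and the reading held for the last 0.3 s. The jack had not moved in the side image, and I didn't move the arm near the pump during the lift.

**What was less certain or off**
- **Throttle angle:** by camera I got about 0.05 rad from the knob's height and 0.11 rad from its sideways position, on either side of the 0.1 limit. I took it as at stop because the lever would not move further at about 4.5 N.
- **Tool tilt:** the tool drifted to about 0.2 rad of tilt. That left a sideways load of about 15 N on the grip, which did not move the jack.
- **Peak push:** the force briefly reached 54 N down and 31 N sideways at the handle's stop, below the 120 N wrist limit. It went through the fingers, as far as I could tell, so the 40 N limit on the gripper's body should not apply.

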